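Check weight out from behind the canisters

TASK

The brass check weight stands at the back of the white stand, hemmed in by three canisters. First move all three canisters to the side tray, then set the check weight gently in the middle of the scale's pan, and then put every canister back on the very pad it stood on at the start, centred on it. Keep canisters and weight upright, and leave the weight standing on the pan.

Things in the scene. Friction and masses are not known exactly. Their poses are not given: they have to be found in the camera images.
- stand: Fixed white stand: plate 155 x 190 mm, its top 8 mm above the table, with a low upright back 50 mm high (6 mm thick, its inner face at x = +52 mm). Origin at table level under the small pad where the check weight stands. In the stand's frame (x points to the back, away from the robot at yaw 0, y left) three dark flat round pads, 68 mm across and flush, are centred at (-54, 0), (0, +54) and (0, -54) mm; the canisters stand on these.
- tray: Fixed empty open aluminium tray, 290 x 130 mm outside, walls 4 mm thick and 15 mm high, floor 4 mm thick. Origin on the table under its centre, x along its long side. It lies to the left or to the right of the stand: the side area for the canisters (a larger tray, 380 mm long, lies beyond the stand at the far edge of the table: it has no part in the job).
- scale: Fixed white bench scale, 210 x 150 x 36 mm, with a flat round steel pan 110 mm across whose top is 50 mm above the table. Origin at table level under the centre of the pan; x points away from the green display. It stands on the other side of the stand from the tray.
- wide_canister: Wide round steel canister, 57 mm across, lid top at 100 mm. It stands upright; origin at the centre of its underside, z up. On the lid stands an upright round black knob, 22 mm across, from 108 to 134 mm above the origin: take it by that. Weighs 0.14 to 0.37 kg. At the start it stands centred on one of the stand's three large round pads; which one changes.
- square_canister: Square steel canister, 49 x 49 mm, lid top at 100 mm. It stands upright; origin at the centre of its underside, z up. On the lid stands an upright round black knob, 22 mm across, from 108 to 134 mm above the origin: take it by that. Weighs 0.14 to 0.37 kg. At the start it stands centred on one of the stand's three large round pads; which one changes.
- slim_canister: Slim round steel canister, 43 mm across, lid top at 110 mm. It stands upright; origin at the centre of its underside, z up. On the lid stands an upright round black knob, 22 mm across, from 118 to 144 mm above the origin: take it by that. Weighs 0.14 to 0.37 kg. At the start it stands centred on one of the stand's three large round pads; which one changes.
- weight: Brass check weight of about 0.5 kg: a cylinder 40 mm across and 46 mm high with a round head, 24 mm across, from 52 to 68 mm. Origin at the centre of its underside, z up. At the start it stands on the stand at the stand's origin, and the canisters leave no room for fingers round it.
There are look-alikes about, which are no part of the job. What is shaped like the wide_canister but blue or green is not meant.

How it is judged:
On the way, in this order (a step that is already met when the one before it is completed fails the run):
1. all three canisters stand upright in the side tray at once, the check weight still in its place (x of wide_canister in the frame of tray between -0.14 and 0.14 m and y of wide_canister in the frame of tray between -0.06 and 0.06 m and z of each of wide_canister, square_canister, slim_canister in the frame of tray below 0.01 m and linear speed of each of wide_canister, square_canister, slim_canister below 0.03 m/s and angle between each of wide_canister, square_canister, slim_canister's own z axis and vertical below 0.1 rad and x of square_canister in the frame of tray between -0.14 and 0.14 m and y of square_canister in the frame of tray between -0.06 and 0.06 m and x of slim_canister in the frame of tray between -0.14 and 0.14 m and y of slim_canister in the frame of tray between -0.06 and 0.06 m and distance of weight from where it was at the start of the episode below 0.012 m), for 0.2 s.
2. the check weight stands in the middle of the scale's pan, all canisters still in the tray (horizontal distance between weight and scale below 0.015 m and z of weight in the frame of scale between 0.045 and 0.055 m and linear speed of each of weight, wide_canister, square_canister, slim_canister below 0.03 m/s and angle between each of weight, wide_canister, square_canister, slim_canister's own z axis and vertical below 0.1 rad and x of wide_canister in the frame of tray between -0.14 and 0.14 m and y of wide_canister in the frame of tray between -0.06 and 0.06 m and z of each of wide_canister, square_canister, slim_canister in the frame of tray below 0.01 m and x of square_canister in the frame of tray between -0.14 and 0.14 m and y of square_canister in the frame of tray between -0.06 and 0.06 m and x of slim_canister in the frame of tray between -0.14 and 0.14 m and y of slim_canister in the frame of tray between -0.06 and 0.06 m), for 0.2 s.
At the end, for the whole second after the job is handed in: The check weight stands upright and still on the scale's pan within 15 mm of its centre, and each canister stands upright and still within 15 mm of where it stood at the start (horizontal distance between weight and scale below 0.015 m and z of weight in the frame of scale between 0.045 and 0.055 m and linear speed of each of weight, wide_canister, square_canister, slim_canister below 0.03 m/s and angle between each of weight, wide_canister, square_canister, slim_canister's own z axis and vertical below 0.1 rad and distance of each of wide_canister, square_canister, slim_canister from where it was at the start of the episode below 0.015 m); the robot touches nothing.
It fails at once if a canister or the check weight is tipped over (beyond 35 degrees) (angle between any of wide_canister, square_canister, slim_canister, weight's own z axis and vertical above 0.61 rad).
It fails at once if the check weight is dropped or slammed onto the pan (faster than 0.55 m/s just above it) (horizontal distance between weight and scale below 0.06 m and z of weight in the frame of scale below 0.09 m and linear speed of weight above 0.55 m/s).
It also fails if it takes over 141 s, if anything falls off the work surface, if the arm or the gripper's body presses on something with over 40 N, if the wrist force passes 120 N, or if a joint passes its speed limit or range.

ROBOT

A 6-joint arm with a two-finger parallel gripper is mounted at the origin on the work surface. World frame = base frame: x ahead of the robot, y to its left, z up, the work surface at z = 0. Lengths are in m, angles in rad, forces in N, time in s.
With the tool pointing down it reaches from about 0.35 to 0.95 m from the base axis. Payload 17.4 kg.
Tool frame: the origin (TCP) lies at the very end of the fingers, on their centre line; the grasp point (between the pads) lies 19 mm behind it; z points along the fingers, y is the line along which they close (so a half turn about z gives the same grasp; the last joint's range is limited). The gripper opens to 93 mm and grips with 3 to 60 N. Pads are 15 mm wide; open, the fingers measure 128 mm over their backs; the gripper's body (75 mm by 188 mm) begins 65 mm behind the grasp point.
Start: joints at [1.283, 0.116, 1.442, -0, 1.584, -0.038], TCP at [0.167, 0.654, 0.219] pointing down, gripper open.
Joint ranges: [-2.83, 2.83], [-0.83, 2.19], [0.07, 2.5], [-1.14, 4.28], [0.01, 3], [-2.97, 2.97]. Speed limits (rad/s): [1.89, 1.89, 2.22, 3.14, 3.14, 3.14].

INTERFACE

Orientations are given as a unit quaternion [w, x, y, z].
In Python, from workcell import env, viewer, finder gives the robot as it stands.
- The arm moves only by the tool drive_tool, never from a script. Its argument "commands" is text: rows parted by semicolons, each of 7 numbers parted by spaces: the turn, a rotation vector about the world's x, y, z in rad, then the shift along the world's x, y, z in mm, then the finger opening in mm, from 0 to 93. In form: rx ry rz dx dy dz gripper; .... A call has 1 to 12 rows; each row is the pose to reach, as a shift and turn from the pose commanded when the call began; what a row does not reach only later rows make up. A row lasts 1/8 s, in which the tool goes at most 62.5 mm and 10.7 degrees, less where a joint would pass 70% of its speed; a pose out of reach is approached as far as the arm can. A call with a gripper value outside its range is refused whole. The fingers move at their own pace and stop on an object; "force" is the grip in N (left out, the last holds). Time passes only in rows, so rows that repeat a pose let the fingers close. It gives the time, the measured TCP pose, the force, the opening and the grip force at its end, in the units of the state.
- env.sense(): the state, without advancing time (a new reading comes with each control period).
- viewer.capture(name): name is "scene" or "top" or "wrist"; returns a dict with "pixels" (480x640x3 uint8, blue, green, red), "mtx" (3x3 intrinsics, pixels), "k1" (the pictures are not rectified: a ray, as slopes to the right and down, at radius r is drawn at 1 + k1 r^2 times it, then the intrinsics apply), "view" (4x4, takes a point from world to camera coordinates). Camera axes: x right, y up, looking along -z (the intrinsics and any distortion apply to the point x, -y, -z); pixel columns grow to the right and rows downward; lengths in m; the calibration is good to about 2 mm. A picture is of the moment at which its call begins. There is no depth.
- env.hand_in(): hands the job in; it is judged then, once.
Trained networks look in a picture, given as the dict that the camera call returned (one of the last four; its "shot" number tells which), for a name from the list of things; names that differ only in an ending like _2 or _b are one class to them, and where a whole thing is asked for, a point or a joint stands for the part that bears it (a point fixed in the world has none). Each returns a list of dicts, best first, with "p" (0 to 1); they miss things now and then, are a little off and sometimes report something else, mostly with a low value. They report only what shows in the picture. A call takes as long as a camera call. They do not tell look-alikes from the thing itself.
- finder.search_frame(picture, label): "at" ([x, y, z] in m, in the coordinates of the camera as it stood for that picture, good to about 4 mm: the middle of the surface that is visible of it).
- finder.outline_of(picture, label): "region" (480x640 bool, what is visible of it).
The state is a dict: "time": time; "joints": joint angles; "qd": joint speeds; "joint_torque": joint torques, N m; "ee_pos": TCP position; "ee_rot": TCP orientation; "ft_force": force on the tool from outside, world axes, zero at the start; "moment": the same for the moment, N m; "gripper_width": opening from 0.0 (shut) to 1.0 (fully open); "grasp_force": force on a finger pad.
Only numpy, scipy, OpenCV 4.12 (cv2) and the standard library are available. Lean on these libraries where they do the work, as an engineer would, in place of code of your own. Each camera call takes 0.05 s, during which the arm holds its last target. There are 200 camera calls.

## Working session

There is one attempt and no reset: what is moved stays moved. The work goes in short steps, Python scripts to look and compute and a tool call to move; the robot and the scene stay as the last step left them, time stands still between calls to the robot, and variables do not carry over. Pictures are saved under pics/ and viewed, at most 14 in all, crops included, and the job is handed in when it is done.

Besides the shell and the picture viewer there is one more tool, called as name(argument=value, ...) on one line, values as JSON. drive_tool: Moves the arm, as the interface text tells. Its arguments: {"type":"object","properties":{"commands":{"type":"string"},"force":{"type":"number"}},"required":["commands"]}

```bash
ls; mkdir -p pics; cat > h.py <<'E'
import numpy as np, cv2
from workcell import env, viewer, finder
def pix2ray(c,u,v):
    K=np.array(c["mtx"]);d=np.array([(u-K[0,2])/K[0,0],(v-K[1,2])/K[1,1]]);s=d.copy()
    for _ in range(20): s=d/(1+c["k1"]*(s@s))
    V=np.array(c["view"]);R=V[:3,:3]
    return -R.T@V[:3,3], R.T@np.array([s[0],-s[1],-1])
def atz(c,u,v,z):
    o,r=pix2ray(c,u,v); return o+r*(z-o[2])/r[2]
def c2w(c,p):
    V=np.array(c["view"]); return V[:3,:3].T@(np.array(p)-V[:3,3])
def w2p(c,p):
    V=np.array(c["view"]);q=V[:3,:3]@np.array(p)+V[:3,3];s=np.array([q[0],-q[1]])/-q[2];s=s*(1+c["k1"]*(s@s));K=np.array(c["mtx"])
    return s[0]*K[0,0]+K[0,2],s[1]*K[1,1]+K[1,2]
E
python3 - <<'E'
from h import *
for n in("top","scene"):
    c=viewer.capture(n);cv2.imwrite(f"pics/{n}0.png",c["pixels"])
    print(n,np.round(-np.array(c["view"])[:3,:3].T@np.array(c["view"])[:3,3],3))
    for l in["stand","tray","scale","wide_canister","square_canister","slim_canister","weight"]:
        for d in finder.search_frame(c,l)[:4]:
            w=c2w(c,d["at"]);print(l,round(d["p"],2),np.round(w,3),np.round(w2p(c,w)))
print(env.sense())
E
```

```text
pics
top [0.422 0.013 0.753]
stand 0.75 [ 0.494 -0.032  0.009] [335. 220.]
tray 0.68 [0.486 0.315 0.003] [124. 219.]
tray 0.67 [ 0.444 -0.291  0.039] [499. 255.]
scale 0.95 [ 0.445 -0.291  0.039] [500. 254.]
wide_canister 0.92 [ 0.61  -0.275  0.099] [506. 142.]
wide_canister 0.72 [ 0.362 -0.156  0.101] [424. 310.]
wide_canister 0.65 [ 0.534 -0.08   0.106] [373. 187.]
square_canister 0.63 [0.513 0.014 0.107] [307. 200.]
slim_canister 0.72 [ 0.476 -0.04   0.118] [345. 226.]
weight 0.86 [ 0.52  -0.038  0.052] [341. 201.]
scene [ 0.796 -0.37   0.829]
stand 0.67 [ 0.544 -0.068  0.008] [321. 288.]
tray 0.96 [0.498 0.313 0.   ] [408. 157.]
scale 0.81 [ 0.467 -0.302  0.036] [202. 353.]
wide_canister 0.69 [ 0.378 -0.167  0.094] [212. 255.]
wide_canister 0.58 [ 0.549 -0.101  0.107] [310. 278.]
wide_canister 0.57 [ 0.634 -0.287  0.101] [278. 398.]
square_canister 0.85 [0.531 0.01  0.097] [341. 231.]
slim_canister 0.63 [ 0.485 -0.052  0.113] [299. 237.]
weight 0.65 [ 0.542 -0.033  0.054] [332. 263.]
weight 0.2 [0.532 0.01  0.097] [342. 232.]
{'time': 0.8, 'joints': array([ 1.28322830e+00,  1.15970298e-01,  1.44158953e+00,  3.76417014e-06,
        1.58400305e+00, -3.77965887e-02]), 'qd': array([ 0.00059954,  0.00085913, -0.00067576, -0.00022529,  0.00060658,
       -0.00128412]), 'joint_torque': array([-1.56567807e-03, -7.20944166e+01, -6.22738409e+01,  7.78125878e-02,
        1.86038506e-02,  5.39714893e-05]), 'ee_pos': array([0.16685523, 0.65405852, 0.21867268]), 'ee_rot': array([5.54038456e-07, 1.24561320e-01, 9.92211911e-01, 1.49948046e-05]), 'ft_force': array([0.18082496, 0.3461481 , 0.37991126]), 'moment': array([-0.01417088,  0.05006893,  0.04861091]), 'grasp_force': 0.0, 'gripper_width': 1.0008947242030684}
```

View pics/top0.png

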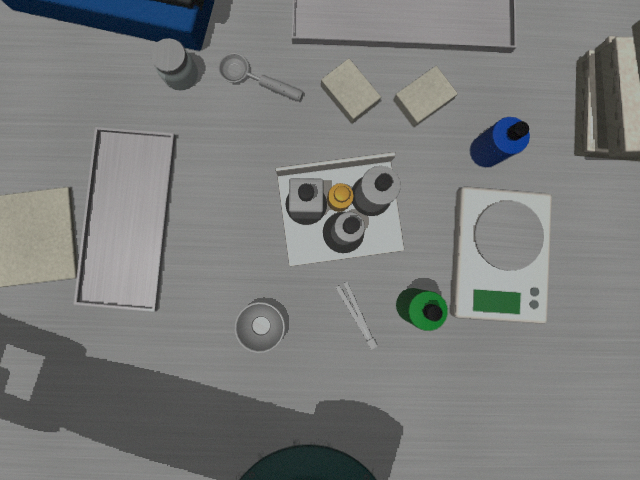

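View pics/scene0.png

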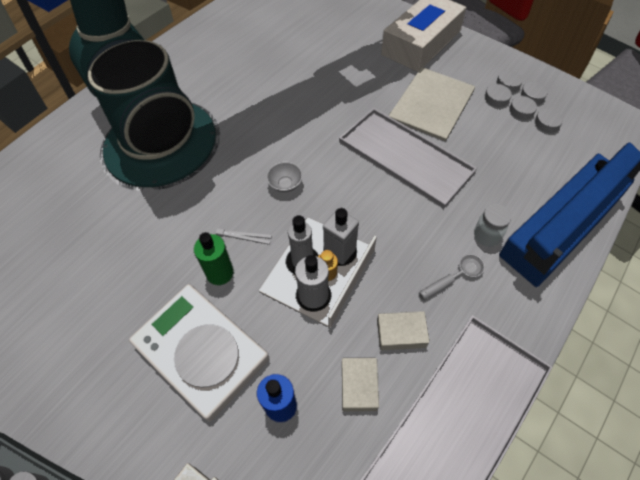

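The scene shows three things shaped like the wide canister. In the top image they are blue (506,142), green (424,310) and steel (373,187). The steel one on the stand fits, because blue and green are excluded. The scale is on the right, with its pan at about (509,235). The tray is on the left at (125,219). I'll confirm in a crop.

```bash
python3 - <<'E'
import cv2
im=cv2.imread("pics/top0.png")[145:275,265:415]
cv2.imwrite("pics/crop1.png",cv2.resize(im,None,fx=4.6,fy=4.6,interpolation=cv2.INTER_CUBIC))
E
```

```text
(no output)
```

View pics/crop1.png

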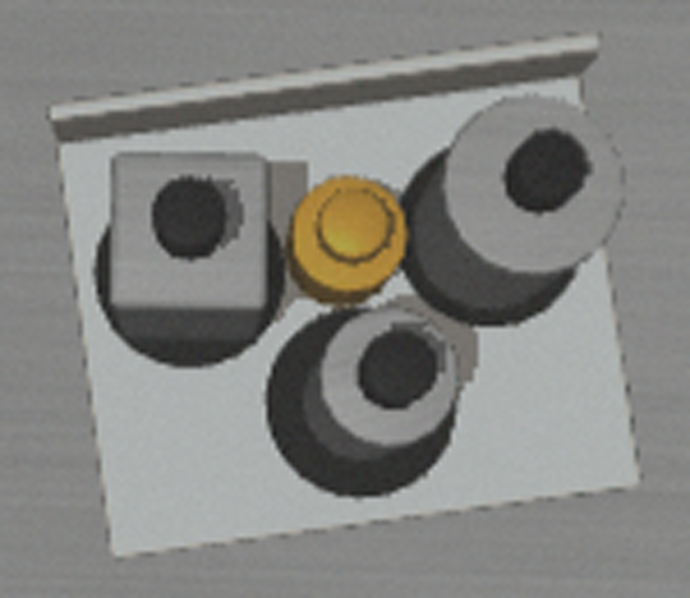

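```bash
python3 - <<'E'
from h import *
from scipy.optimize import least_squares
c=viewer.capture("top");im=c["pixels"]
def P(x,y):return (x/4.6+265-.4,y/4.6+145-.4)
obs=[((-97,95,8),P(115,556)),((-97,-95,8),P(638,486)),((0,54,8),P(189,272)),((-54,0,8),P(361,403)),((0,-54,8),P(490,232)),
((0,0,76),P(354,224)),((0,54,142),P(187,215)),((0,-54,142),P(550,167)),((-54,0,152),P(400,367))]
def W(x,p):
    a=x[2];return np.array([x[0]+(np.cos(a)*p[0]-np.sin(a)*p[1])/1e3,x[1]+(np.sin(a)*p[0]+np.cos(a)*p[1])/1e3,p[2]/1e3])
f=lambda x:np.concatenate([np.array(w2p(c,W(x,p)))-q for p,q in obs])
r=least_squares(f,[.52,-.038,.1],loss="soft_l1")
print("stand",r.x,np.round(r.fun.reshape(-1,2) if r.fun.size==18 else f(r.x),1))
for p,_ in obs:print(p,np.round(W(r.x,p),4),end=";")
print()
# tray from outline of rim, scale from outline & pan
for l in("tray","scale"):
  for d in finder.outline_of(c,l)[:2]:
    m=d["region"].astype(np.uint8);k=max(cv2.findContours(m,0,2)[0],key=cv2.contourArea)
    rr=cv2.minAreaRect(k);z=.015 if l=="tray" else .036
    if rr[0][0]>300 and l=="tray":continue
    b=cv2.boxPoints(rr);w=np.array([atz(c,*q,z)[:2] for q in b]);print(l,d["p"],rr,np.round(w,3),w.mean(0))
g=cv2.cvtColor(im,cv2.COLOR_BGR2GRAY)
# pan: bright/dark threshold
sub=g[185:325,450:555];print(sub[50,5:100:6],g[180:290:6,509])
h=cv2.HoughCircles(cv2.resize(cv2.medianBlur(sub,3),None,fx=4,fy=4),cv2.HOUGH_GRADIENT,1.5,100,param1=60,param2=20,minRadius=110,maxRadius=165)
for q in h[0][:2]:
    u,v=(q[0]+.5)/4-.5+450,(q[1]+.5)/4-.5+185;print("pan",u,v,q[2]/4,atz(c,u,v,.05))
E
```

```text
stand [ 0.52880326 -0.03623861  0.16377749] [[-1.   0.7]
 [ 0.7  0.1]
 [-0.   0.2]
 [-0.2 -0.1]
 [-0.4  0.2]
 [-0.1 -0.1]
 [ 0.2 -0.5]
 [ 0.4 -0.5]
 [ 0.   0.1]]
(-97, 95, 8) [0.4176 0.0417 0.008 ];(-97, -95, 8) [ 0.4486 -0.1458  0.008 ];(0, 54, 8) [0.52  0.017 0.008];(-54, 0, 8) [ 0.4755 -0.045   0.008 ];(0, -54, 8) [ 0.5376 -0.0895  0.008 ];(0, 0, 76) [ 0.5288 -0.0362  0.076 ];(0, 54, 142) [0.52  0.017 0.142];(0, -54, 142) [ 0.5376 -0.0895  0.142 ];(-54, 0, 152) [ 0.4755 -0.045   0.152 ];
tray 0.87 ((124.69386291503906, 218.83177185058594), (84.42699432373047, 180.19332885742188), 6.170175075531006) [[0.348 0.383]
 [0.64  0.371]
 [0.628 0.232]
 [0.338 0.248]] [0.4883472  0.30856996]
scale 0.68 ((501.4337158203125, 254.60601806640625), (98.2033920288086, 131.92274475097656), 3.4336304664611816) [[ 0.345 -0.211]
 [ 0.553 -0.223]
 [ 0.549 -0.383]
 [ 0.338 -0.368]] [ 0.44612908 -0.29639053]
[ 79 171 176 139 138 139 135 140 143 139 137 131 131 132 130 180] [134 133 167 179 137 134 139 138 141 131 132 135 137 138 136 143 177 177
 180]
pan 509.0625 235.8125 34.4 [ 0.47425918 -0.30174515  0.05      ]
pan 486.9375 299.5625 32.6 [ 0.37471723 -0.26680699  0.05      ]
```

The steel canister at (373,187) is the wide one: a bare steel cylinder on the right pad. The square is on the left pad, the slim on the front pad, and the brass weight is in the middle at about (341,194). The stand fit agrees to within 1 px. I'll keep the tool yaw constant throughout.

drive_tool(commands="0 0 0 50 -60 30 60; 0 0 0 309 -699 40 55; 0 0 0 309 -699 40 55; 0 0 0 309 -699 40 55; 0 0 0 309 -699 40 55; 0 0 0 309 -699 40 55; 0 0 0 309 -699 40 55; 0 0 0 309 -699 40 55; 0 0 0 309 -699 40 55; 0 0 0 309 -699 40 55; 0 0 0 309 -699 40 55; 0 0 0 309 -699 40 55", force=30)

```text
time: 2.45
ee_pos: [0.4682, -0.0277, 0.2586]
ee_rot: [0.001, 0.125, 0.992, 0.0]
ft_force: [0.7, 0.7, 1.1]
gripper_width: 0.593
grasp_force: 0.0
```

drive_tool(commands="0 0 0 0 0 0 55; 0 0 0 0 0 0 55; 0 0 0 0 0 0 55")

```text
time: 2.82
ee_pos: [0.4675, -0.0243, 0.2583]
ee_rot: [0.0, 0.124, 0.992, 0.0]
ft_force: [-0.7, 0.4, -0.6]
gripper_width: 0.592
grasp_force: 0.0
```

```bash
python3 - <<'E'
from h import *
print(env.sense()["ee_pos"])
c=viewer.capture("wrist");im=c["pixels"].copy()
for p in[(.4755,-.045,.152),(.52,.017,.142),(.5376,-.0895,.142),(.5288,-.0362,.076)]:
    u,v=w2p(c,p);print(p,u,v);cv2.circle(im,(int(u),int(v)),3,(0,0,255),-1)
cv2.imwrite("pics/w1.png",im)
E
```

```text
[ 0.46754036 -0.02432956  0.25829533]
(0.4755, -0.045, 0.152) 284.25421421146314 249.40165956144133
(0.52, 0.017, 0.142) 382.2052349392703 280.53053157052403
(0.5376, -0.0895, 0.142) 250.25473376082024 332.5276264519954
(0.5288, -0.0362, 0.076) 313.99223445554355 272.75050869710367
```

View pics/w1.png

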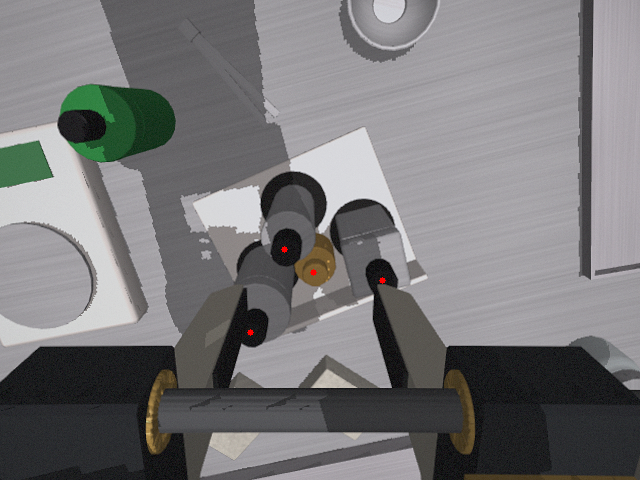

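The predicted marks fall on the knobs: slim (284,249), square (382,280), wide (250,332), and the weight's head (314,272). I'm taking the slim canister now.

drive_tool(commands="0 0 0 8 -21 0 55; 0 0 0 8 -21 -40 55; 0 0 0 8 -21 -80 55; 0 0 0 8 -21 -115 55; 0 0 0 8 -21 -136 55; 0 0 0 8 -21 -136 55; 0 0 0 8 -21 -136 10; 0 0 0 8 -21 -136 10; 0 0 0 8 -21 -136 10; 0 0 0 8 -21 -136 10; 0 0 0 8 -21 -136 10; 0 0 0 8 -21 -136 10", force=30)

```text
time: 4.38
ee_pos: [0.476, -0.0465, 0.1224]
ee_rot: [0.0, 0.125, 0.992, 0.0]
ft_force: [-0.3, 0.8, 3.9]
gripper_width: 0.229
grasp_force: 30.0
```

drive_tool(commands="0 0 0 0 0 25 10; 0 0 0 -10 0 50 10; 0 0 0 -35 20 65 10; 0 0 0 -55 60 65 10; 0 0 0 -62 110 65 10; 0 0 0 -67 165 65 10; 0 0 0 -70 220 65 10; 0 0 0 -73 275 65 10; 0 0 0 -73 320 65 10; 0 0 0 -73 350 65 10; 0 0 0 -73 363 60 10; 0 0 0 -73 363 40 10")

```text
time: 5.88
ee_pos: [0.403, 0.3166, 0.1615]
ee_rot: [0.0, 0.124, 0.992, 0.0]
ft_force: [0.2, 0.3, -2.0]
gripper_width: 0.227
grasp_force: 30.0
```

drive_tool(commands="0 0 0 0 0 -18 10; 0 0 0 0 0 -32 10; 0 0 0 0 0 -40 10; 0 0 0 0 0 -43 10; 0 0 0 0 0 -43 10; 0 0 0 0 0 -43 10")

```text
time: 6.62
ee_pos: [0.403, 0.3166, 0.1197]
ee_rot: [0.0, 0.125, 0.992, 0.0]
ft_force: [-0.6, 0.0, -2.8]
gripper_width: 0.231
grasp_force: 30.0
```

drive_tool(commands="0 0 0 0 0 -1.5 10; 0 0 0 0 0 -1.5 10; 0 0 0 0 0 -1.5 30; 0 0 0 0 0 -1.5 55; 0 0 0 0 0 -1.5 55; 0 0 0 0 0 30 55; 0 0 0 0 0 70 55; 0 0 0 30 -60 80 55; 0 0 0 50 -120 80 55; 0 0 0 75 -180 80 55; 0 0 0 95 -240 80 55; 0 0 0 117 -300 70 55")

```text
time: 8.12
ee_pos: [0.5165, 0.0249, 0.1912]
ee_rot: [0.001, 0.125, 0.992, 0.0]
ft_force: [0.8, 0.2, -0.6]
gripper_width: 0.593
grasp_force: 0.0
```

drive_tool(commands="0 0 0 0 0 0 55; 0 0 0 0 0 0 55")

```text
time: 8.38
ee_pos: [0.5159, 0.0272, 0.1906]
ee_rot: [-0.0, 0.125, 0.992, 0.0]
ft_force: [-0.5, 0.2, 1.1]
gripper_width: 0.59
grasp_force: 0.0
```

drive_tool(commands="0 0 0 4 -10 -10 55; 0 0 0 4 -10 -40 55; 0 0 0 4 -10 -65 55; 0 0 0 4 -10 -78 55; 0 0 0 4 -10 -78 55; 0 0 0 4 -10 -78 10; 0 0 0 4 -10 -78 10; 0 0 0 4 -10 -78 10; 0 0 0 4 -10 -78 10; 0 0 0 4 -10 -78 10; 0 0 0 4 -10 -78 10")

```text
time: 9.75
ee_pos: [0.5201, 0.017, 0.1129]
ee_rot: [0.0, 0.125, 0.992, 0.0]
ft_force: [0.3, 0.5, 3.1]
gripper_width: 0.229
grasp_force: 30.0
```

drive_tool(commands="0 0 0 0 0 25 10; 0 0 0 0 3 50 10; 0 0 0 -5 25 65 10; 0 0 0 -10 65 65 10; 0 0 0 -20 115 65 10; 0 0 0 -28 165 65 10; 0 0 0 -33 215 65 10; 0 0 0 -33 255 65 10; 0 0 0 -33 280 60 10; 0 0 0 -33 291 45 10; 0 0 0 -33 291 25 10; 0 0 0 -33 291 10 10")

```text
time: 11.25
ee_pos: [0.4866, 0.3069, 0.1205]
ee_rot: [-0.001, 0.125, 0.992, -0.001]
ft_force: [0.6, -0.0, -3.4]
gripper_width: 0.236
grasp_force: 30.0
```

drive_tool(commands="0 0 0 0 0 -10 10; 0 0 0 0 0 -14 10; 0 0 0 0 0 -14 10; 0 0 0 0 0 -14 10; 0 0 0 0 0 -14 30; 0 0 0 0 0 -14 55; 0 0 0 0 0 -14 55; 0 0 0 0 0 20 55; 0 0 0 0 0 60 55; 0 0 0 10 -50 75 55; 0 0 0 20 -110 75 55; 0 0 0 30 -170 75 55")

```text
time: 12.75
ee_pos: [0.517, 0.1365, 0.1981]
ee_rot: [0.0, 0.124, 0.992, 0.0]
ft_force: [1.4, 0.2, 0.8]
gripper_width: 0.593
grasp_force: 0.0
```

drive_tool(commands="0 0 0 10 -60 10 55; 0 0 0 15 -115 10 55; 0 0 0 20 -165 10 55; 0 0 0 20 -200 10 55; 0 0 0 20 -200 10 55; 0 0 0 20 -200 10 55")

```text
time: 13.5
ee_pos: [0.537, -0.0617, 0.2077]
ee_rot: [0.0, 0.125, 0.992, 0.0]
ft_force: [0.4, -0.0, 0.2]
gripper_width: 0.593
grasp_force: 0.0
```

drive_tool(commands="0 0 0 0.5 -28 -10 55; 0 0 0 0.5 -28 -45 55; 0 0 0 0.5 -28 -75 55; 0 0 0 0.5 -28 -95 55; 0 0 0 0.5 -28 -95 55; 0 0 0 0.5 -28 -95 10; 0 0 0 0.5 -28 -95 10; 0 0 0 0.5 -28 -95 10; 0 0 0 0.5 -28 -95 10; 0 0 0 0.5 -28 -95 10; 0 0 0 0.5 -28 -95 10")

```text
time: 14.88
ee_pos: [0.5376, -0.09, 0.1129]
ee_rot: [0.0, 0.125, 0.992, 0.0]
ft_force: [-0.8, 0.6, 3.5]
gripper_width: 0.229
grasp_force: 30.0
```

drive_tool(commands="0 0 0 0 0 25 10; 0 0 0 0 0 60 10; 0 0 0 0 0 90 10; 0 0 0 0 20 95 10; 0 0 0 5 60 95 10; 0 0 0 10 110 95 10; 0 0 0 15 165 95 10; 0 0 0 23 220 95 10; 0 0 0 30 275 90 10; 0 0 0 33 330 80 10; 0 0 0 33 370 65 10; 0 0 0 33 389 50 10")

```text
time: 16.38
ee_pos: [0.5691, 0.3015, 0.1602]
ee_rot: [-0.001, 0.124, 0.992, -0.001]
ft_force: [0.3, -0.4, -2.9]
gripper_width: 0.23
grasp_force: 30.0
```

drive_tool(commands="0 0 0 0 0 -25 10; 0 0 0 0 0 -40 10; 0 0 0 0 0 -50 10; 0 0 0 0 0 -54 10; 0 0 0 0 0 -54 10; 0 0 0 0 0 -54 10; 0 0 0 0 0 -54 30; 0 0 0 0 0 -54 60; 0 0 0 0 0 -54 60; 0 0 0 0 0 -20 60; 0 0 0 0 0 30 70; 0 0 0 -5 -40 40 93")

```text
time: 17.88
ee_pos: [0.5663, 0.2602, 0.2063]
ee_rot: [0.002, 0.123, 0.992, 0.001]
ft_force: [0.1, -0.2, -0.5]
gripper_width: 0.81
grasp_force: 0.0
```

drive_tool(commands="0 0 0 -10 -60 0 93; 0 0 0 -20 -120 0 93; 0 0 0 -25 -180 0 93; 0 0 0 -30 -240 0 93; 0 0 0 -35 -280 0 93; 0 0 0 -35 -280 0 93; 0 0 0 -35 -280 0 93")

```text
time: 18.75
ee_pos: [0.5306, -0.0207, 0.2028]
ee_rot: [0.0, 0.125, 0.992, 0.0]
ft_force: [0.5, -0.8, -0.3]
gripper_width: 1.003
grasp_force: 0.0
```

```bash
python3 - <<'E'
from h import *
c=viewer.capture("top");im=c["pixels"].copy()
for p in[(.403,.3166,.148),(.487,.308,.138),(.5705,.299,.138),(.5288,-.0362,.076)]:
    u,v=w2p(c,p);cv2.circle(im,(int(round(u)),int(round(v))),2,(0,0,255),-1)
cv2.imwrite("pics/t2.png",im)
E
```

```text
(no output)
```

View pics/t2.png

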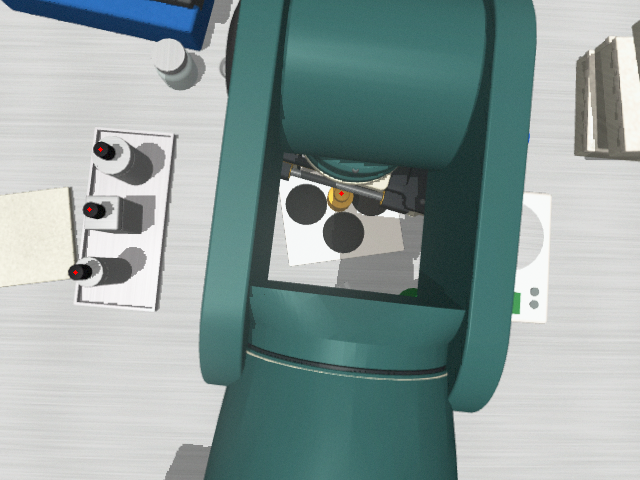

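All three canisters stand upright in the tray at (104,151), (94,211) and (80,272), and the weight is still at (340,194). Next is the weight, gripped by its body.

drive_tool(commands="0 0 0 -2 -15.5 0 93; 0 0 0 -2 -15.5 -50 93; 0 0 0 -2 -15.5 -100 93; 0 0 0 -2 -15.5 -145 93; 0 0 0 -2 -15.5 -175 93; 0 0 0 -2 -15.5 -184 93; 0 0 0 -2 -15.5 -184 60; 0 0 0 -2 -15.5 -184 30; 0 0 0 -2 -15.5 -184 30; 0 0 0 -2 -15.5 -184 30; 0 0 0 -2 -15.5 -184 30; 0 0 0 -2 -15.5 -184 30", force=35)

```text
time: 20.3
ee_pos: [0.5286, -0.0364, 0.0188]
ee_rot: [0.0, 0.125, 0.992, 0.0]
ft_force: [0.3, 0.9, 1.4]
gripper_width: 0.428
grasp_force: 35.0
```

drive_tool(commands="0 0 0 0 0 25 30; 0 0 0 0 0 60 30; 0 0 0 0 -10 85 30; 0 0 0 -5 -40 95 30; 0 0 0 -15 -85 95 30; 0 0 0 -25 -135 95 30; 0 0 0 -38 -185 95 30; 0 0 0 -48 -225 95 30; 0 0 0 -54 -253 95 30; 0 0 0 -54 -265.5 92 30; 0 0 0 -54 -265.5 82 30; 0 0 0 -54 -265.5 72 30")

```text
time: 21.8
ee_pos: [0.4746, -0.301, 0.0894]
ee_rot: [-0.0, 0.124, 0.992, 0.0]
ft_force: [-0.1, 0.0, -4.9]
gripper_width: 0.425
grasp_force: 35.0
```

drive_tool(commands="0 0 0 0 0 -8 30; 0 0 0 0 0 -16 30; 0 0 0 0 0 -22 30; 0 0 0 0 0 -26 30; 0 0 0 0 0 -28 30; 0 0 0 0 0 -28 30; 0 0 0 0 0 -28 30")

```text
time: 22.68
ee_pos: [0.4746, -0.3021, 0.0629]
ee_rot: [0.0, 0.125, 0.992, -0.0]
ft_force: [-0.8, 0.1, -5.1]
gripper_width: 0.424
grasp_force: 35.0
```

drive_tool(commands="0 0 0 0 0 -1 30; 0 0 0 0 0 -2 30; 0 0 0 0 0 -2 30; 0 0 0 0 0 -2 30")

```text
time: 23.18
ee_pos: [0.4746, -0.302, 0.0608]
ee_rot: [0.0, 0.125, 0.992, -0.0]
ft_force: [-0.9, 1.0, -2.6]
gripper_width: 0.423
grasp_force: 35.0
```

Contact has begun, so I'm releasing and backing off upward. Then I'll look.

drive_tool(commands="0 0 0 0 0 -0.5 30; 0 0 0 0 0 -0.5 50; 0 0 0 0 0 -0.5 70; 0 0 0 0 0 -0.5 90; 0 0 0 0 0 -0.5 90; 0 0 0 0 0 -0.5 90; 0 0 0 0 0 -0.5 90; 0 0 0 0 0 30 90; 0 0 0 0 0 80 80; 0 0 0 0 0 130 60; 0 0 0 5 60 150 55; 0 0 0 15 120 150 55")

```text
time: 24.68
ee_pos: [0.4898, -0.1813, 0.2127]
ee_rot: [0.002, 0.126, 0.992, -0.0]
ft_force: [0.3, -0.5, -1.4]
gripper_width: 0.607
grasp_force: 0.0
```

drive_tool(commands="0 0 0 10 60 0 55; 0 0 0 20 120 0 55; 0 0 0 30 180 0 55; 0 0 0 40 240 0 55; 0 0 0 50 300 0 55; 0 0 0 60 360 0 55; 0 0 0 80 420 0 55; 0 0 0 80 450 0 55; 0 0 0 80 450 0 55; 0 0 0 80 450 0 55; 0 0 0 80 450 0 55")

```text
time: 26.05
ee_pos: [0.5696, 0.2669, 0.2109]
ee_rot: [0.0, 0.125, 0.992, 0.0]
ft_force: [-0.3, -0.1, -1.0]
gripper_width: 0.591
grasp_force: 0.0
```

```bash
python3 - <<'E'
from h import *
c=viewer.capture("top");im=c["pixels"].copy()
for d in finder.search_frame(c,"weight")[:2]:print(d["p"],c2w(c,d["at"]))
print(w2p(c,(.4743,-.3017,.118)))
cv2.imwrite("pics/t3.png",cv2.resize(im[180:330,440:560],None,fx=4,fy=4,interpolation=2))
E
```

```text
0.76 [ 0.46611557 -0.29480637  0.09157244]
0.42 [0.40893448 0.30357452 0.10947768]
(np.float64(530.0843737127427), np.float64(232.82689663819698))
```

View pics/t3.png

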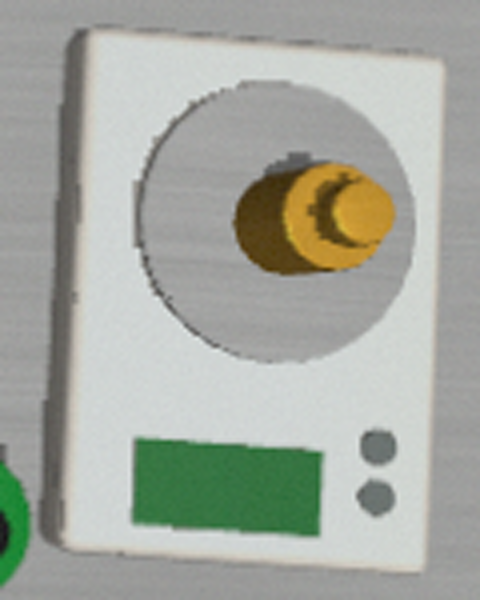

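The weight stands upright in the pan. Its head is at crop (363,212), as predicted, and its base is near the pan centre (275,222). Next I'm returning the wide canister.

drive_tool(commands="0 0 0 1 32 0 55; 0 0 0 1 32 -40 55; 0 0 0 1 32 -75 55; 0 0 0 1 32 -102 55; 0 0 0 1 32 -102 55; 0 0 0 1 32 -102 10; 0 0 0 1 32 -102 10; 0 0 0 1 32 -102 10; 0 0 0 1 32 -102 10; 0 0 0 1 32 -102 10; 0 0 0 1 32 -102 10", force=30)

```text
time: 27.52
ee_pos: [0.5706, 0.3001, 0.1091]
ee_rot: [0.0, 0.125, 0.992, 0.0]
ft_force: [-0.5, -0.1, 4.9]
gripper_width: 0.229
grasp_force: 30.0
```

drive_tool(commands="0 0 0 0 0 25 10; 0 0 0 0 0 50 10; 0 0 0 -2 -25 70 10; 0 0 0 -5 -70 75 10; 0 0 0 -10 -125 75 10; 0 0 0 -15 -180 75 10; 0 0 0 -20 -235 75 10; 0 0 0 -26 -290 75 10; 0 0 0 -33 -340 75 10; 0 0 0 -33 -375 70 10; 0 0 0 -33 -390 55 10; 0 0 0 -33 -390 35 10")

```text
time: 29.02
ee_pos: [0.5371, -0.0906, 0.1424]
ee_rot: [-0.0, 0.125, 0.992, 0.0]
ft_force: [-0.2, 0.1, -3.1]
gripper_width: 0.23
grasp_force: 30.0
```

drive_tool(commands="0 0 0 0 0 -15 10; 0 0 0 0 0 -26 10; 0 0 0 0 0 -31 10; 0 0 0 0 0 -31 10; 0 0 0 0 0 -31 10; 0 0 0 0 0 -31 10")

```text
time: 29.78
ee_pos: [0.5378, -0.0898, 0.1131]
ee_rot: [0.0, 0.124, 0.992, 0.0]
ft_force: [0.5, 1.5, 3.2]
gripper_width: 0.232
grasp_force: 30.0
```

drive_tool(commands="0 0 0 0 0 0 30; 0 0 0 0 0 0 55; 0 0 0 0 0 0 55; 0 0 0 0 0 35 55; 0 0 0 0 0 80 55; 0 0 0 -10 60 90 55; 0 0 0 -20 120 90 55; 0 0 0 -30 180 90 55; 0 0 0 -40 240 90 55; 0 0 0 -51 300 90 55; 0 0 0 -51 350 90 55; 0 0 0 -51 380 80 55")

```text
time: 31.28
ee_pos: [0.4862, 0.2923, 0.1931]
ee_rot: [0.0, 0.124, 0.992, 0.0]
ft_force: [0.6, -0.5, -0.5]
gripper_width: 0.594
grasp_force: 0.0
```

drive_tool(commands="0 0 0 0 0 0 55; 0 0 0 0 0 0 55")

```text
time: 31.52
ee_pos: [0.4866, 0.2895, 0.1927]
ee_rot: [0.0, 0.125, 0.992, -0.0]
ft_force: [0.2, 0.3, -0.1]
gripper_width: 0.592
grasp_force: 0.0
```

drive_tool(commands="0 0 0 0.5 18.5 0 55; 0 0 0 0.5 18.5 -35 55; 0 0 0 0.5 18.5 -65 55; 0 0 0 0.5 18.5 -84 55; 0 0 0 0.5 18.5 -84 55; 0 0 0 0.5 18.5 -84 10; 0 0 0 0.5 18.5 -84 10; 0 0 0 0.5 18.5 -84 10; 0 0 0 0.5 18.5 -84 10; 0 0 0 0.5 18.5 -84 10; 0 0 0 0.5 18.5 -84 10")

```text
time: 32.9
ee_pos: [0.4871, 0.3086, 0.109]
ee_rot: [0.0, 0.125, 0.992, 0.0]
ft_force: [-1.0, 1.0, 4.9]
gripper_width: 0.233
grasp_force: 30.0
```

drive_tool(commands="0 0 0 0 0 25 10; 0 0 0 0 0 50 10; 0 0 0 3 -25 60 10; 0 0 0 8 -70 60 10; 0 0 0 15 -125 60 10; 0 0 0 22 -180 60 10; 0 0 0 28 -230 60 10; 0 0 0 33 -270 60 10; 0 0 0 33 -286 55 10; 0 0 0 33 -291.5 45 10; 0 0 0 33 -291.5 30 10; 0 0 0 33 -291.5 18 10")

```text
time: 34.4
ee_pos: [0.5196, 0.0179, 0.125]
ee_rot: [-0.001, 0.124, 0.992, 0.0]
ft_force: [0.0, -0.2, -2.7]
gripper_width: 0.229
grasp_force: 30.0
```

drive_tool(commands="0 0 0 0 0 -9 10; 0 0 0 0 0 -14 10; 0 0 0 0 0 -14 10; 0 0 0 0 0 -14 10; 0 0 0 0 0 -14 10")

```text
time: 35.02
ee_pos: [0.5201, 0.0171, 0.1129]
ee_rot: [0.0, 0.125, 0.992, 0.0]
ft_force: [-0.3, 1.3, 0.8]
gripper_width: 0.229
grasp_force: 30.0
```

drive_tool(commands="0 0 0 0 0 0 30; 0 0 0 0 0 0 55; 0 0 0 0 0 0 55; 0 0 0 0 0 35 55; 0 0 0 0 0 80 55; 0 0 0 -22 50 95 55; 0 0 0 -45 100 95 55; 0 0 0 -68 150 95 55; 0 0 0 -90 200 95 55; 0 0 0 -105 250 95 55; 0 0 0 -117 285 90 55; 0 0 0 -117 285 90 55")

```text
time: 36.52
ee_pos: [0.402, 0.3036, 0.2021]
ee_rot: [-0.0, 0.123, 0.992, -0.0]
ft_force: [-0.1, -0.9, 1.5]
gripper_width: 0.592
grasp_force: 0.0
```

drive_tool(commands="0 0 0 0 0 0 55; 0 0 0 0 0 0 55")

```text
time: 36.78
ee_pos: [0.4034, 0.3012, 0.2028]
ee_rot: [0.0, 0.125, 0.992, 0.0]
ft_force: [-0.1, 0.5, 0.8]
gripper_width: 0.587
grasp_force: 0.0
```

drive_tool(commands="0 0 0 -0.5 15.5 0 55; 0 0 0 -0.5 15.5 -35 55; 0 0 0 -0.5 15.5 -65 55; 0 0 0 -0.5 15.5 -84.5 55; 0 0 0 -0.5 15.5 -84.5 55; 0 0 0 -0.5 15.5 -84.5 10; 0 0 0 -0.5 15.5 -84.5 10; 0 0 0 -0.5 15.5 -84.5 10; 0 0 0 -0.5 15.5 -84.5 10; 0 0 0 -0.5 15.5 -84.5 10; 0 0 0 -0.5 15.5 -84.5 10")

```text
time: 38.15
ee_pos: [0.4027, 0.3176, 0.1185]
ee_rot: [0.0, 0.125, 0.992, 0.0]
ft_force: [-0.4, 1.4, 3.7]
gripper_width: 0.23
grasp_force: 30.0
```

drive_tool(commands="0 0 0 0 0 25 10; 0 0 0 0 -5 50 10; 0 0 0 0 -35 65 10; 0 0 0 0 -85 68 10; 0 0 0 2 -140 68 10; 0 0 0 5 -195 68 10; 0 0 0 8 -250 68 10; 0 0 0 12 -300 68 10; 0 0 0 25 -335 68 10; 0 0 0 45 -355 65 10; 0 0 0 65 -363 55 10; 0 0 0 73 -363 40 10")

```text
time: 39.65
ee_pos: [0.4759, -0.046, 0.1572]
ee_rot: [-0.0, 0.125, 0.992, -0.0]
ft_force: [-1.3, 0.1, -2.2]
gripper_width: 0.226
grasp_force: 30.0
```

drive_tool(commands="0 0 0 0 0 -10 10; 0 0 0 0 0 -22 10; 0 0 0 0 0 -31 10; 0 0 0 0 0 -36 10; 0 0 0 0 0 -36 10; 0 0 0 0 0 -36 10; 0 0 0 0 0 -36 10")

```text
time: 40.52
ee_pos: [0.4755, -0.0455, 0.1223]
ee_rot: [0.0, 0.125, 0.992, -0.0]
ft_force: [-0.2, -0.3, -0.8]
gripper_width: 0.229
grasp_force: 30.0
```

drive_tool(commands="0 0 0 0 0 -0.5 10; 0 0 0 0 0 -0.5 30; 0 0 0 0 0 -0.5 55; 0 0 0 0 0 -0.5 55; 0 0 0 0 0 35 55; 0 0 0 0 0 85 55; 0 0 0 -20 60 110 55; 0 0 0 -40 120 110 55; 0 0 0 -60 180 110 55; 0 0 0 -75 240 110 55; 0 0 0 -90 300 110 55; 0 0 0 -100 360 110 55")

```text
time: 42.02
ee_pos: [0.3751, 0.3129, 0.2325]
ee_rot: [0.0, 0.124, 0.992, 0.0]
ft_force: [1.0, -0.2, 1.3]
gripper_width: 0.594
grasp_force: 0.0
```

drive_tool(commands="0 0 0 -30 60 0 55; 0 0 0 -60 120 0 55; 0 0 0 -90 180 0 55; 0 0 0 -120 220 0 55; 0 0 0 -120 220 0 55; 0 0 0 -120 220 0 55")

```text
time: 42.78
ee_pos: [0.2562, 0.5307, 0.2319]
ee_rot: [0.0, 0.124, 0.992, -0.0]
ft_force: [0.6, -0.2, -0.1]
gripper_width: 0.595
grasp_force: 0.0
```

```bash
python3 - <<'E'
from h import *
c=viewer.capture("top");a=c["pixels"];b=cv2.imread("pics/top0.png")
A=cv2.resize(np.hstack([b[145:275,265:415],a[145:275,265:415]]),None,fx=2.6,fy=2.6,interpolation=2)
cv2.imwrite("pics/fin.png",np.vstack([A,cv2.resize(a[185:300,450:600],(390,250)).repeat(2,1)[:,:A.shape[1]][:,:780] if 0 else np.hstack([cv2.resize(a[185:275,450:590],(390,250)),np.zeros((250,390,3),np.uint8)])]))
E
```

```text
(no output)
```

View pics/fin.png

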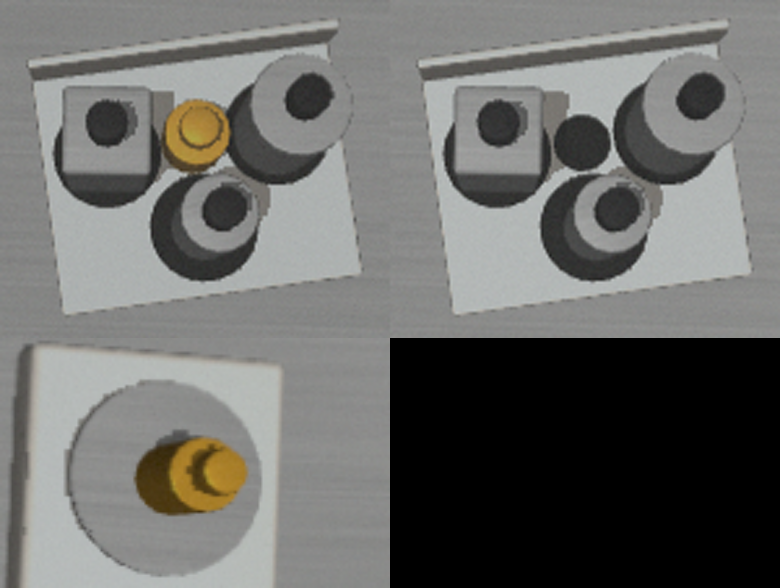

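The knobs sit at the same spots as at the start, within about 1 px: square (108,122)→(498,122), wide (309,95)→(700,95) and slim (227,209)→(617,209), with the right panel offset by 390. The weight stands on the pan.

```bash
python3 -c "
from h import *
print(env.hand_in())"
```

```text
the job is handed in; nothing more can be done
None
```

The job is handed in after about 43 s of the 141 s: the final top image shows the check weight upright near the middle of the scale's pan and all three canisters back on their own pads, but the hand-in returned no verdict.

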